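# Slide the tip-carrier plate home in its dock

## Robot

A 7-joint arm with a two-finger parallel gripper is mounted at the origin on the work surface. World frame = base frame: x ahead of the robot, y to its left, z up, the work surface at z = 0. Lengths are in m, angles in rad, forces in N, time in s.
With the tool pointing down it reaches from about 0.4 to 0.875 m from the base axis. Payload 19.3 kg.
Tool frame: the origin (TCP) lies on the mounting face of the last link; the fingertips stand 173 mm ahead of it and the grasp point (between the pads) lies 155 mm ahead of it; z points along the fingers, y is the line along which they close (so a half turn about z gives the same grasp; the last joint's range is limited). The gripper opens to 85 mm and grips with 20 to 120 N. Pads are 22 mm wide; open, the fingers measure 114 mm over their backs; the gripper's body (76 mm by 85 mm) begins 54 mm behind the grasp point. The pads swing forward as they close: fully open they stand 13 mm farther back than shut.
Start: joints at [-1.333, 0.521, -0.036, 1.599, 0.021, 1.021, -0.113], TCP at [0.189, 0.596, 0.405] pointing down, gripper open.
Joint ranges: [-2.91, 2.91], [-0.3, 2.13], [-1.5, 1.42], [0.17, 2.43], [-1.26, 4.41], [0.16, 1.93], [-2.52, 2.52]. Speed limits (rad/s): [1.89, 1.89, 2.39, 2.39, 3.01, 3.01, 3.01].

## Interface

Orientations are given as a 3x3 rotation matrix whose columns are the frame's x, y, z axes.
In Python, from bench import observe, camera, hand_in gives the robot as it stands.
- The arm moves only by the tool play_rows, never from a script. Its argument "rows" is a list of rows, each an object with "translation": the shift along the tool's x, y, z in m, a list of three; "turn": the turn about the tool's z in degrees. In form: [{"translation": [dx, dy, dz], "turn": turn}, ...]. A call has 1 to 8 rows; each row shifts and turns the commanded pose from where the row before left it, along the tool's axes as they then stand; what a row does not reach is not made up. A row lasts 1/8 s, in which the tool goes at most 62.5 mm and 10.7 degrees, less where a joint would pass 70% of its speed; a pose out of reach is approached as far as the arm can. A call is refused whole if a number of a shift passes 0.0625 or a number of a turn 10.7, either way. A call with a gripper value outside its range is refused whole. "hand" is the finger opening in m, from 0 to 0.0854, set as the call begins (left out, the last holds). The fingers move at their own pace and stop on an object; "squeeze" is the grip in N (left out, the last holds). Time passes only in rows, so rows that do not move let the fingers close. It gives the time, the measured TCP pose, the force, the opening and the grip force at its end, in the units of the state.
- observe(): the state, without advancing time (a new reading comes with each control period).
- camera(name): name is "scene" or "top" or "wrist"; returns a dict with "image" (384x512x3 uint8, blue, green, red), "K" (3x3 intrinsics, pixels), "D" ([k1, k2, p1, p2, k3] as OpenCV has them; the pictures are not rectified), "rvec" (rotation vector, rad) and "tvec" (3), from world to camera coordinates, as OpenCV has them; the wrist camera has in their place "mount" (4x4, takes a point from camera to tool coordinates, whose origin is the TCP and whose axes are the flange's). Camera axes: x right, y down, z forward; pixel columns grow to the right and rows downward; lengths in m; the calibration is good to about 2 mm. A picture is of the moment at which its call begins: read the wrist's pose just before it. There is no depth.
- hand_in(): hands the job in; it is judged then, once.
The state is a dict: "time": time; "joints": joint angles; "qd": joint speeds; "tau": joint torques, N m; "position": TCP position; "tool_rot": TCP orientation; "ft_force": force on the tool from outside, world axes, zero at the start; "moment": the same for the moment, N m; "gripper_width": opening from 0.0 (shut) to 1.0 (fully open); "grip_force": force on a finger pad.
Only numpy, scipy, OpenCV 4.12 (cv2) and the standard library are available. Lean on these libraries where they do the work, as an engineer would, in place of code of your own. Each camera call takes 0.05 s, during which the arm holds its last target. There are 200 camera calls.

## Task

Pick up the steel carrier plate by its grip, lay it flat on the wide landing at the near end of the dock, and then slide it along the lane under the hold-down bar until you feel it drop into the pocket, lying level and fully down, flush with the liner. Slide it rather than lowering it in from above, be gentle and never force it against the end of the pocket, then let go; leave the glove box, the gel bottle and the cup alone.

Things in the scene. Friction and masses are not known exactly. Their poses are not given: they have to be found in the camera images.
- plate_center (a point): Centre of the loose steel carrier plate: flat, 120 (its x) x 80 (its y) x 6 mm, 0.2 to 0.3 kg, six dark round marks on top, lying on the bench beside the dock. The point is the middle of the flat part, 3 mm above the underside. z up. The +x end (away from the grip) leads: it goes in with its x along the dock's x.
- plate_grip (a point): Middle of the plate's upright grip tab: a steel block 14 mm (plate x) x 40 mm (plate y) standing 34 mm up from the plate's top face; it is 45 mm behind the plate's centre (plate x = -45 mm) and 23 mm above the plate's underside. Axes as the plate's.
- dock: The fixed dock: grey base 420 x 140 x 24 mm with a white liner 6 mm thick on it, its top (the sliding surface) at z = 30 mm. Origin on the bench, z up, +x the way the plate slides, y = 0 the lane's middle. Aluminium side rails, tops at z = 42 mm. Nothing in it moves or gives. The pocket is a gap in the liner: see the lane and the bar.
- landing (a point): Point on the liner's top in the middle of the wide landing, at dock x = -140 mm, z = 30 mm: with its centre here the plate lies wholly on the landing, short of the taper. Rails here 104 mm apart, from dock x = -235 to -87 mm. Axes as the dock's.
- lane (a point): Start of the narrow lane, on the liner's top, at dock x = -45 mm: from here on the rails are 84 mm apart; between -87 and -45 mm they taper. The pocket lies farther on: 124 mm long in x, as wide as the lane, 6 mm deep, floor at dock z = 24 mm. Its centre is 75 to 115 mm past this point (dock x = 30 to 70), not measured: feel or see it.
- bar (a point): Middle of the underside of the steel hold-down bar across the lane, dock x = 80 mm (bar 12 wide, 8 thick), 12 mm above the liner's top. Unless held up, the plate falls into the pocket by its own weight as its trailing edge clears the near edge (leading end tips down about 60 mm sooner); within 4 mm more it meets the rigid far wall. Open fingers may touch the bar.
- plate: The same carrier plate; origin at the middle of its underside, axes as for its centre.
- glove_box: Bystander: carton of gloves 120 x 230 x 75 mm, origin under its middle.
- gel: Bystander: clear gel bottle, 52 mm across, 150 mm tall, origin under its middle.
- cup: Bystander: steel cup, 70 mm across the rim, 80 mm tall, origin under its middle.
There are look-alikes about, which are no part of the job. Leave any pink look-alike of the plate alone.

How it is judged:
By the outcome, as a careful person would: the job done as asked, in the order asked, and still so for the second after the job is handed in, with the robot touching nothing.
It also fails if it takes over 54 s, if anything falls off the work surface, if the arm or the gripper's body presses on something with over 40 N, if the wrist force passes 120 N, or if a joint passes its speed limit or range.

## Working session

There is one attempt and no reset: what is moved stays moved. The work goes in short steps, Python scripts to look and compute and a tool call to move; the robot and the scene stay as the last step left them, time stands still between calls to the robot, and variables do not carry over. Pictures are saved under pics/ and viewed, at most 10 in all, crops included, and the job is handed in when it is done.

Besides the shell and the picture viewer there is one more tool, called after "Request:" by a JSON object that holds its "op" and its "data", one argument or row to a line. play_rows: Moves the arm, as the interface text tells. Its arguments: {"type":"object","properties":{"rows":{"type":"array","items":{"type":"object","properties":{"translation":{"type":"array","items":{"type":"number"}},"turn":{"type":"number"}}}},"hand":{"type":"number"},"squeeze":{"type":"number"}},"required":["rows"]}

```bash
mkdir -p pics; ls; python3 - <<'E'
from bench import observe,camera
import cv2,pickle
s=observe();print({k:s[k] for k in('time','position','tool_rot','gripper_width','ft_force')})
d={}
for n in('scene','top'):
    d[n]=camera(n);cv2.imwrite(f'pics/{n}0.png',d[n]['image']);print(n,d[n]['K'],d[n]['D'],d[n]['rvec'],d[n]['tvec'])
pickle.dump(d,open('c0.pkl','wb'))
E
```

```text
pics
{'time': 0.0, 'position': array([0.18932111, 0.59547792, 0.40409305]), 'tool_rot': array([[-9.52997621e-01,  3.02977630e-01, -3.01182596e-04],
       [ 3.02977771e-01,  9.52996893e-01, -1.17948294e-03],
       [-7.03308670e-05, -1.21529607e-03, -9.99999259e-01]]), 'gripper_width': 1.0010235897158575, 'ft_force': array([ 0.25311732,  0.02052015, -0.22564775])}
scene [[473.39149683   0.         251.33355993]
 [  0.         473.39149683 184.1934465 ]
 [  0.           0.           1.        ]] [-0.00941668  0.          0.          0.          0.        ] [ 1.21907845  2.03664314 -1.12762591] [ 0.27624386 -0.17842311  1.81136619]
top [[454.46107836   0.         271.62660651]
 [  0.         454.46107836 188.8989611 ]
 [  0.           0.           1.        ]] [-0.11291604  0.          0.          0.          0.        ] [ 2.11894261 -2.18256024  0.14814883] [-0.01879802  0.55032793  1.37497403]
```

View pics/top0.png

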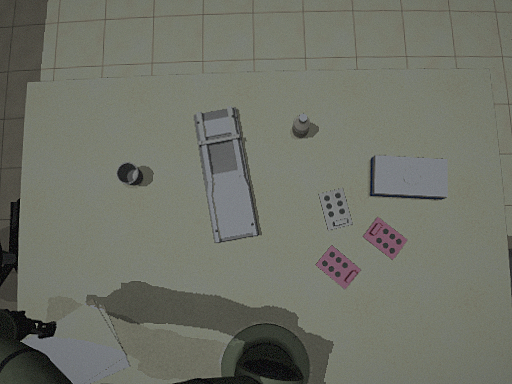

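View pics/scene0.png

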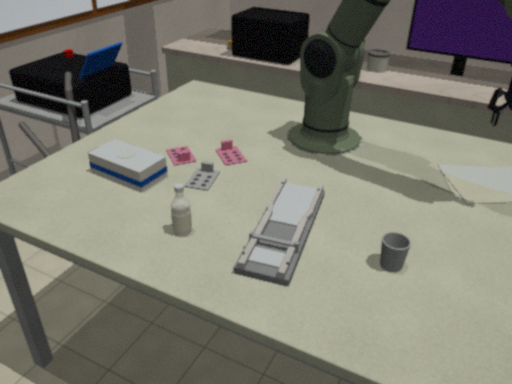

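Candidates for the plate, as pixels in the top view: grey plate (335,208), pink plate (338,267) and pink plate (385,239). The steel one is the grey. The dock runs from its near end (237,240) to its far end (217,112), and the dark pocket is at (224,155). Next is a close crop.

```bash
python3 - <<'E'
import cv2,pickle
d=pickle.load(open('c0.pkl','rb'))['top']['image']
cv2.imwrite('pics/crop1.png',cv2.resize(d[100:250,180:370],None,fx=4,fy=4,interpolation=cv2.INTER_CUBIC))
E
```

```text
(no output)
```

View pics/crop1.png

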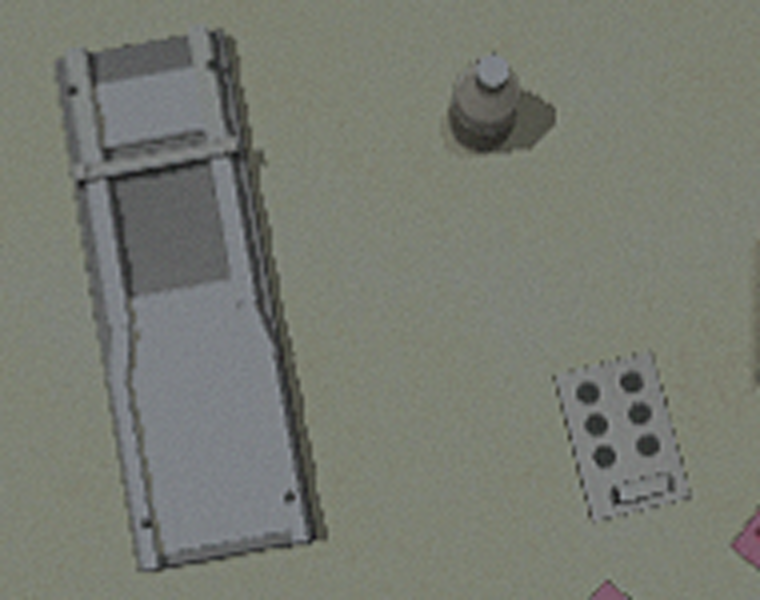

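The crop shows the grey plate with its six dark marks. Its corners are at crop px (556,376), (653,352), (690,496) and (594,521), and the grip is at (643,488), at the near end. The dock bar runs (80,172)-(240,147), and the pocket's near edge is at (133,296)-(230,277).

```bash
cat > h.py <<'E'
import numpy as np,cv2
def ray(c,uv,z,T=None):
    """pixel -> world point on plane z. T: (R_wc, cam pos) for wrist."""
    n=cv2.undistortPoints(np.array(uv,float).reshape(-1,1,2),c['K'],np.array(c['D'])).reshape(-1,2)
    if T is None:
        R=cv2.Rodrigues(np.array(c['rvec']))[0].T; o=-R@np.array(c['tvec']).ravel()
    else: R,o=T
    d=np.c_[n,np.ones(len(n))]@R.T
    return o+d*((np.broadcast_to(z,len(n))-o[2])/d[:,2])[:,None]
def wristT(s,c):
    M=np.array(c['mount']);R=s['tool_rot']
    return R@M[:3,:3], s['position']+R@M[:3,3]
E
python3 - <<'E'
from h import *
import pickle
np.set_printoptions(precision=4,suppress=True)
c=pickle.load(open('c0.pkl','rb'))['top']
f=lambda p:(np.array(p)+.5)/4-.5+[180,100]
P=ray(c,f([(556,376),(653,352),(690,496),(594,521)]),.006)
print(P,'centre',P.mean(0),'sides',[np.linalg.norm(P[i]-P[i-1])for i in range(4)])
x=(P[0]+P[1]-P[2]-P[3]);print('yaw plate x',np.degrees(np.arctan2(x[1],x[0])))
print('grip top',ray(c,f([(643,484)]),.04), P.mean(0)-.045*x/np.linalg.norm(x))
print('bar near top edge',ray(c,f([(80,178),(240,152)]),.05))
print('bar far top edge',ray(c,f([(78,165),(238,138)]),.05))
print('pocket near',ray(c,f([(133,296),(230,277)]),.03))
print('rail R inner top taper',ray(c,f([(278,345),(245,300),(300,540),(215,155)]),.042))
print('rail L inner top taper',ray(c,f([(126,370),(128,310),(158,562),(106,180)]),.042))
print('near end outer',ray(c,f([(140,569),(315,543)]),.042),'far outer',ray(c,f([(57,62),(212,30)]),.042))
E
```

```text
[[ 0.5343 -0.184   0.006 ]
 [ 0.5512 -0.2623  0.006 ]
 [ 0.4357 -0.286   0.006 ]
 [ 0.4185 -0.2091  0.006 ]] centre [ 0.4849 -0.2354  0.006 ] sides [np.float64(0.11851282630702577), np.float64(0.08015713240076004), np.float64(0.11795889847729257), np.float64(0.07883914080640232)]
yaw plate x 11.900742271865415
grip top [[ 0.4442 -0.244   0.04  ]] [ 0.4409 -0.2446  0.006 ]
bar near top edge [[0.6962 0.1865 0.05  ]
 [0.7131 0.0605 0.05  ]]
bar far top edge [[0.7067 0.1881 0.05  ]
 [0.7244 0.0619 0.05  ]]
pocket near [[0.6046 0.1483 0.03  ]
 [0.6174 0.0716 0.03  ]]
rail R inner top taper [[0.5605 0.0345 0.042 ]
 [0.5966 0.0594 0.042 ]
 [0.4093 0.0211 0.042 ]
 [0.7133 0.0808 0.042 ]]
rail L inner top taper [[0.5444 0.1529 0.042 ]
 [0.5915 0.1508 0.042 ]
 [0.3955 0.1302 0.042 ]
 [0.6959 0.1672 0.042 ]]
near end outer [[0.3905 0.1441 0.042 ]
 [0.4067 0.0097 0.042 ]] far outer [[0.7938 0.2059 0.042 ]
 [0.816  0.0816 0.042 ]]
```

Request:
{"op": "play_rows", "data": {
  "rows": [
    {"translation":[0,0,0],"turn":10},
    {"translation":[0,0,0],"turn":10},
    {"translation":[0,0,0],"turn":10},
    {"translation":[0,0,0],"turn":10},
    {"translation":[0,0,0],"turn":10},
    {"translation":[0,0,0],"turn":10},
    {"translation":[-0.03,0.015,0],"turn":0.5},
    {"translation":[-0.045,0.025,0],"turn":0}
  ],
  "hand": 0.0854
}}

```text
time: 1.1
position: [0.2437, 0.5305, 0.4041]
tool_rot: [[-0.208, 0.978, -0.0], [0.978, 0.208, -0.001], [-0.001, -0.0, -1.0]]
ft_force: [1.2, 0.1, -0.6]
gripper_width: 0.999
grip_force: 0.0
```

Request:
{"op": "play_rows", "data": {
  "rows": [
    {"translation":[-0.047,0.023,0],"turn":0},
    {"translation":[-0.047,0.023,0],"turn":0},
    {"translation":[-0.047,0.023,0],"turn":0},
    {"translation":[-0.047,0.023,0],"turn":0},
    {"translation":[-0.047,0.023,0],"turn":0},
    {"translation":[-0.047,0.023,0],"turn":0},
    {"translation":[-0.047,0.023,0],"turn":0},
    {"translation":[-0.046,0.022,0],"turn":0}
  ]
}}

```text
time: 2.1
position: [0.5011, 0.1998, 0.4046]
tool_rot: [[-0.206, 0.979, -0.0], [0.979, 0.206, -0.0], [0.0, -0.0, -1.0]]
ft_force: [1.0, 0.2, 1.3]
gripper_width: 1.0
grip_force: 0.0
```

Request:
{"op": "play_rows", "data": {
  "rows": [
    {"translation":[-0.05,-0.018,0],"turn":0},
    {"translation":[-0.05,-0.018,0],"turn":0},
    {"translation":[-0.05,-0.018,0],"turn":0},
    {"translation":[-0.05,-0.018,0.01],"turn":0},
    {"translation":[-0.05,-0.018,0.01],"turn":0},
    {"translation":[-0.05,-0.018,0.02],"turn":0},
    {"translation":[-0.05,-0.018,0.02],"turn":0},
    {"translation":[-0.03,-0.018,0.02],"turn":0}
  ]
}}

```text
time: 3.1
position: [0.4369, -0.2024, 0.324]
tool_rot: [[-0.204, 0.979, -0.0], [0.979, 0.204, -0.001], [-0.001, -0.0, -1.0]]
ft_force: [0.5, 0.2, -0.3]
gripper_width: 0.997
grip_force: 0.0
```

Request:
{"op": "play_rows", "data": {
  "rows": [
    {"translation":[0,0,0],"turn":0},
    {"translation":[0,0,0],"turn":0}
  ]
}}

```text
time: 3.35
position: [0.4377, -0.1998, 0.3248]
tool_rot: [[-0.206, 0.979, -0.0], [0.979, 0.206, 0.0], [0.0, -0.0, -1.0]]
ft_force: [0.2, 1.4, 0.3]
gripper_width: 0.999
grip_force: 0.0
```

```bash
python3 - <<'E'
from bench import observe,camera
import cv2,pickle
s=observe();c=camera('wrist');pickle.dump((s,c),open('w1.pkl','wb'))
print(s['time'],s['position'],s['tool_rot'],c['mount'],c['K'],c['D']);cv2.imwrite('pics/w1.png',c['image'])
E
```

```text
3.35 [ 0.43773603 -0.19981997  0.32477031] [[-2.05701854e-01  9.78614699e-01 -1.33754838e-04]
 [ 9.78614663e-01  2.05701884e-01  2.77600871e-04]
 [ 2.99177915e-04 -7.37914323e-05 -9.99999953e-01]] [[ 1.91071805e-04 -9.51983414e-01 -3.06149543e-01  7.91503893e-02]
 [ 9.99998127e-01 -4.07769942e-04  1.89208732e-03 -2.56840852e-04]
 [-1.92607433e-03 -3.06149331e-01  9.51981553e-01  3.02188491e-02]
 [ 0.00000000e+00  0.00000000e+00  0.00000000e+00  1.00000000e+00]] [[268.09898779   0.         250.45782557]
 [  0.         268.09898779 190.33841974]
 [  0.           0.           1.        ]] [-0.05420866  0.          0.          0.          0.        ]
```

View pics/w1.png

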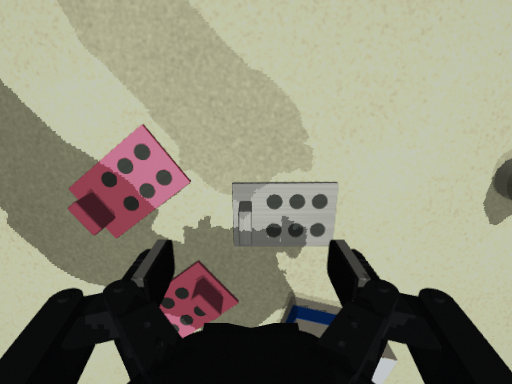

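Wrist view: the grey plate's corners are at (233,182), (337,182), (337,246) and (234,246), with the grip tab at (245,220). The pink plates are left of it and below-left, clear of the fingers if I open only partway.

```bash
python3 - <<'E'
from h import *
import pickle
np.set_printoptions(precision=4,suppress=True)
s,c=pickle.load(open('w1.pkl','rb'))
P=ray(c,[(233,182),(337.5,182),(337.5,246),(234,246.5)],.006,wristT(s,c))
x=P[1]+P[2]-P[0]-P[3];x/=np.linalg.norm(x);g=P.mean(0)-.045*x
print(P.mean(0),'sides',[np.linalg.norm(P[i]-P[i-1])for i in range(4)],'yaw',np.degrees(np.arctan2(x[1],x[0])),'grip',g)
print('delta tool',s['tool_rot'].T@(g-s['position']))
E
```

```text
[ 0.4875 -0.2348  0.006 ] sides [np.float64(0.0814986811474569), np.float64(0.11760566485416299), np.float64(0.08179795242300475), np.float64(0.1264469536483977)] yaw 11.90816757297973 grip [ 0.4435 -0.2441  0.006 ]
delta tool [-0.0446 -0.0034  0.3188]
```

Request:
{"op": "play_rows", "data": {
  "rows": [
    {"translation":[-0.02,-0.002,0.01],"turn":0},
    {"translation":[-0.0245,-0.002,0.02],"turn":0},
    {"translation":[0,0,0.03],"turn":0},
    {"translation":[0,0,0.03],"turn":0},
    {"translation":[0,0,0.025],"turn":0},
    {"translation":[0,0,0.02],"turn":0},
    {"translation":[0,0,0.0075],"turn":0},
    {"translation":[0,0,0],"turn":0}
  ],
  "hand": 0.05,
  "squeeze": 30
}}

```text
time: 4.4
position: [0.4431, -0.2442, 0.1825]
tool_rot: [[-0.206, 0.978, 0.0], [0.978, 0.206, 0.0], [0.0, 0.0, -1.0]]
ft_force: [-0.4, 0.3, -0.3]
gripper_width: 0.583
grip_force: 0.0
```

Request:
{"op": "play_rows", "data": {
  "rows": [
    {"translation":[0,0,0],"turn":0},
    {"translation":[0,0,0],"turn":0},
    {"translation":[0,0,0],"turn":0},
    {"translation":[0,0,0],"turn":0},
    {"translation":[0,0,0],"turn":0},
    {"translation":[0,0,0],"turn":0}
  ],
  "hand": 0.0,
  "squeeze": 40
}}

```text
time: 5.15
position: [0.4429, -0.2446, 0.1829]
tool_rot: [[-0.206, 0.979, 0.001], [0.979, 0.206, -0.0], [-0.0, 0.001, -1.0]]
ft_force: [-1.9, 1.1, 8.5]
gripper_width: 0.157
grip_force: 39.4
```

Request:
{"op": "play_rows", "data": {
  "rows": [
    {"translation":[0,0,-0.005],"turn":0},
    {"translation":[0,0,-0.015],"turn":0},
    {"translation":[0,0,-0.025],"turn":0},
    {"translation":[0,0,-0.03],"turn":0},
    {"translation":[0,0,-0.015],"turn":0},
    {"translation":[0,0,0],"turn":0}
  ]
}}

```text
time: 5.9
position: [0.443, -0.2445, 0.2731]
tool_rot: [[-0.206, 0.979, 0.002], [0.979, 0.206, -0.001], [-0.001, 0.002, -1.0]]
ft_force: [0.6, -0.1, -3.4]
gripper_width: 0.159
grip_force: 39.2
```

Request:
{"op": "play_rows", "data": {
  "rows": [
    {"translation":[0.02,0.004,0],"turn":0},
    {"translation":[0.045,0.009,0],"turn":0},
    {"translation":[0.055,0.011,0],"turn":0},
    {"translation":[0.055,0.011,0],"turn":0},
    {"translation":[0.055,0.011,0],"turn":0},
    {"translation":[0.045,0.01,0],"turn":0},
    {"translation":[0.03,0.006,0],"turn":0},
    {"translation":[0.015,0.004,0],"turn":0}
  ]
}}

```text
time: 6.9
position: [0.4412, 0.0836, 0.2714]
tool_rot: [[-0.208, 0.978, -0.001], [0.978, 0.208, -0.0], [-0.0, -0.001, -1.0]]
ft_force: [-0.3, -1.0, -3.4]
gripper_width: 0.155
grip_force: 39.2
```

Request:
{"op": "play_rows", "data": {
  "rows": [
    {"translation":[0,0,0],"turn":3.2},
    {"translation":[0,0,0],"turn":0},
    {"translation":[0,0,0],"turn":0}
  ]
}}

```text
time: 7.28
position: [0.4416, 0.0815, 0.272]
tool_rot: [[-0.151, 0.989, -0.0], [0.989, 0.151, -0.0], [-0.0, -0.0, -1.0]]
ft_force: [-0.1, 0.0, -3.2]
gripper_width: 0.156
grip_force: 39.2
```

```bash
python3 - <<'E'
from bench import observe,camera
import cv2,pickle
import numpy as np
s=observe();c=camera('wrist');t=camera('top');pickle.dump((s,c,t),open('w2.pkl','wb'))
print(s['time'],s['position'],s['ft_force'],s['moment'],s['gripper_width']);
a=cv2.resize(t['image'][95:270,170:310],None,fx=3,fy=3,interpolation=cv2.INTER_CUBIC)
b=c['image'];o=np.zeros((525,800,3),np.uint8);o[:,:420]=a;r=cv2.resize(b,(380,285));o[:285,420:]=r
cv2.imwrite('pics/w2.png',b);cv2.imwrite('pics/t2.png',a)
E
```

```text
7.275 [0.44157685 0.08154252 0.27199906] [-0.14779242  0.01744994 -3.1904074 ] [-0.03221691  0.07059429  0.00961051] 0.15615169768171805
```

View pics/w2.png

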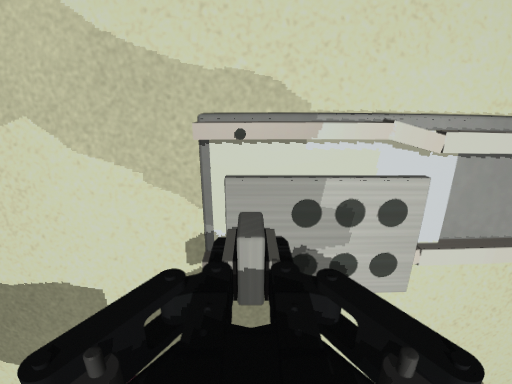

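Wrist view: the plate is held level over the landing. The left rail runs from (195,122) to (512,131), the taper is near (400,122)-(440,150), and the pocket edge is at (455,155)-(440,243). Now I'll fit the rail edges.

```bash
python3 - <<'E'
from h import *
import pickle
np.set_printoptions(precision=4,suppress=True)
s,c,t=pickle.load(open('w2.pkl','rb'))
g=cv2.GaussianBlur(cv2.cvtColor(c['image'],cv2.COLOR_BGR2GRAY),(3,3),0).astype(float)
T=wristT(s,c)
def fit(cols,r0,r1,z,sign,name):
    d=np.gradient(g,axis=0)*sign
    p=[(u,r0+np.argmax(d[r0:r1,u])) for u in cols]
    W=ray(c,p,z,T)
    k=np.polyfit(W[:,0],W[:,1],1)
    r=W[:,1]-np.polyval(k,W[:,0]); m=abs(r)<.0015;k=np.polyfit(W[m,0],W[m,1],1)
    print(name,'yaw',np.degrees(np.arctan(k[0])),'y at x=.44',np.polyval(k,.44),'in',m.mean(),'rows',p[0],p[-1])
fit(range(205,385,4),116,130,.042,1,'L rail outer top')
fit(range(215,370,4),134,148,.042,1,'L rail inner/liner?')
fit(range(215,370,4),134,148,.042,-1,'L rail inner (dark)')
print('pocket near edge',ray(c,[(455,157),(440,243)],.03,T))
print('liner/base end left, near',ray(c,[(193,123),(193,140),(210,145)],[.042,.042,.03],T))
for u in(220,300,360,460,500):print(u,g[105:160,u].astype(int))
E
```

```text
L rail outer top yaw 9.179085357091047 y at x=.44 0.14874839209389717 in 1.0 rows (205, np.int64(123)) (381, np.int64(123))
L rail inner/liner? yaw 8.828666061963514 y at x=.44 0.1340066868603315 in 1.0 rows (215, np.int64(143)) (367, np.int64(143))
L rail inner (dark) yaw 8.905211718681707 y at x=.44 0.1365977334937247 in 0.9487179487179487 rows (215, np.int64(139)) (367, np.int64(139))
pocket near edge [[0.6027 0.1464 0.03  ]
 [0.6195 0.0684 0.03  ]]
liner/base end left, near [[0.3902 0.1408 0.042 ]
 [0.3913 0.1285 0.042 ]
 [0.4027 0.1247 0.03  ]]
220 [173 172 172 172 172 172 162 128  96  95 106 112 112 109 111 110 102 120
 160 181 183 183 183 183 182 182 182 182 182 182 182 181 181 173 147 122
 113 115 139 182 203 203 203 203 202 202 203 203 203 203 203 202 203 203
 203]
300 [177 177 178 178 177 176 164 127  97  99 110 115 117 118 118 111 105 127
 162 179 181 180 180 180 180 180 179 179 179 179 179 178 178 167 140 119
 115 136 180 203 203 202 203 203 203 203 203 203 202 202 203 203 202 202
 203]
360 [201 201 201 197 189 182 175 143  99 100 123 133 137 132 120 109 107 136
 180 199 199 199 199 199 199 199 199 199 199 199 199 199 199 193 175 157
 160 182 200 204 204 205 204 204 204 203 202 202 202 202 202 202 202 203
 203]
460 [199 199 199 200 199 198 192 184 165 125 100 113 129 135 138 138 138 138
 138 137 136 136 136 133 116  93 107 162 196 200 200 200 200 200 200 199
 200 200 200 200 200 200 200 200 200 200 200 181 133  92  90 115 135 141
 141]
500 [192 194 195 195 196 197 198 195 186 165 127  99 105 120 127 130 131 131
 132 132 131 131 131 131 124 107  90 107 161 195 199 199 199 199 199 198
 198 199 198 198 198 198 198 198 198 198 198 190 152  98  78  92 113 126
 133]
```

View pics/t2.png

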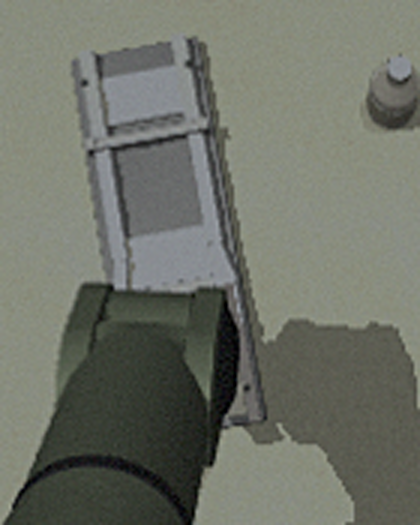

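Request:
{"op": "play_rows", "data": {
  "rows": [
    {"translation":[0.0025,0,0],"turn":-0.3},
    {"translation":[0,0,0.015],"turn":0},
    {"translation":[0,0,0.02],"turn":0},
    {"translation":[0,0,0.014],"turn":0},
    {"translation":[0,0,0.006],"turn":0},
    {"translation":[0,0,0.001],"turn":0},
    {"translation":[0,0,0],"turn":0}
  ]
}}

```text
time: 8.25
position: [0.4413, 0.0846, 0.2165]
tool_rot: [[-0.156, 0.988, 0.0], [0.988, 0.156, 0.0], [0.0, 0.0, -1.0]]
ft_force: [0.0, -0.0, -2.2]
gripper_width: 0.157
grip_force: 39.2
```

Request:
{"op": "play_rows", "data": {
  "rows": [
    {"translation":[0,0,0.001],"turn":0},
    {"translation":[0,0,0],"turn":0}
  ]
}}

```text
time: 8.5
position: [0.4412, 0.0847, 0.2154]
tool_rot: [[-0.156, 0.988, 0.0], [0.988, 0.156, 0.0], [0.0, 0.0, -1.0]]
ft_force: [0.4, 0.5, -2.6]
gripper_width: 0.16
grip_force: 39.2
```

Request:
{"op": "play_rows", "data": {
  "rows": [
    {"translation":[0,0,0.001],"turn":0},
    {"translation":[0,0,0],"turn":0}
  ]
}}

```text
time: 8.75
position: [0.4412, 0.0846, 0.2142]
tool_rot: [[-0.156, 0.988, -0.0], [0.988, 0.156, 0.0], [0.0, -0.0, -1.0]]
ft_force: [0.3, 0.2, -2.2]
gripper_width: 0.159
grip_force: 39.2
```

Request:
{"op": "play_rows", "data": {
  "rows": [
    {"translation":[0,0,0.001],"turn":0},
    {"translation":[0,0,0],"turn":0}
  ]
}}

```text
time: 9.0
position: [0.4412, 0.0846, 0.2131]
tool_rot: [[-0.156, 0.988, -0.0], [0.988, 0.156, -0.0], [-0.0, -0.0, -1.0]]
ft_force: [0.2, 0.4, -1.0]
gripper_width: 0.156
grip_force: 39.2
```

Request:
{"op": "play_rows", "data": {
  "rows": [
    {"translation":[0,0,0.0005],"turn":0},
    {"translation":[0,0,0],"turn":0}
  ]
}}

```text
time: 9.25
position: [0.4412, 0.0845, 0.2129]
tool_rot: [[-0.156, 0.988, 0.0], [0.988, 0.156, 0.0], [0.0, 0.0, -1.0]]
ft_force: [-1.8, -0.5, 5.6]
gripper_width: 0.159
grip_force: 40.4
```

Request:
{"op": "play_rows", "data": {
  "rows": [
    {"translation":[0,0,0],"turn":0},
    {"translation":[0,0,0],"turn":0},
    {"translation":[0,0,-0.001],"turn":0},
    {"translation":[0,0,0],"turn":0}
  ],
  "hand": 0.019,
  "squeeze": 20
}}

```text
time: 9.75
position: [0.4412, 0.0846, 0.2138]
tool_rot: [[-0.156, 0.988, 0.0], [0.988, 0.156, -0.0], [-0.0, 0.0, -1.0]]
ft_force: [0.4, -0.4, -1.2]
gripper_width: 0.22
grip_force: 0.0
```

Request:
{"op": "play_rows", "data": {
  "rows": [
    {"translation":[0,0.003,0],"turn":0},
    {"translation":[0,0.004,0],"turn":0},
    {"translation":[0,0.006,0],"turn":0},
    {"translation":[0,0.007,0],"turn":0},
    {"translation":[0,0.007,0],"turn":0},
    {"translation":[0,0.007,0],"turn":0},
    {"translation":[0,0.006,0],"turn":0}
  ]
}}

```text
time: 10.62
position: [0.4812, 0.0909, 0.2137]
tool_rot: [[-0.156, 0.988, 0.0], [0.988, 0.156, -0.0], [-0.0, 0.0, -1.0]]
ft_force: [-1.7, -0.8, 0.5]
gripper_width: 0.224
grip_force: 1.0
```

```bash
python3 - <<'E'
from bench import observe,camera
import cv2,pickle
s=observe();c=camera('wrist');pickle.dump((s,c),open('w3.pkl','wb'))
print(s['time'],s['position'],s['ft_force'],s['gripper_width']);cv2.imwrite('pics/w3.png',c['image'])
E
```

```text
10.625 [0.48118866 0.09088964 0.21367176] [-1.72263224 -0.79262593  0.510492  ] 0.22380305566229536
```

View pics/w3.png

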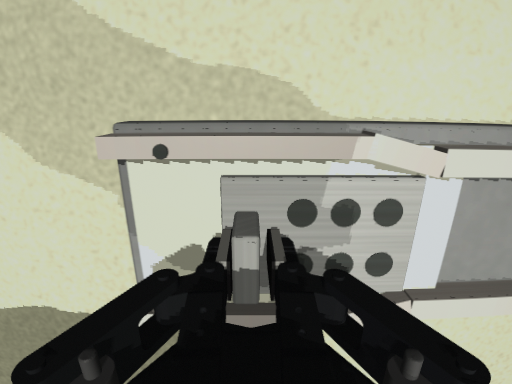

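Wrist view: the plate lies flat and square on the liner, with the tab loose between the pads. Its left edge is at row 177, and the lane rail's inner top edge is near (460,176). Checking the lateral fit.

```bash
python3 - <<'E'
from h import *
import pickle
np.set_printoptions(precision=4,suppress=True)
s,c=pickle.load(open('w3.pkl','rb'));T=wristT(s,c)
g=cv2.cvtColor(c['image'],cv2.COLOR_BGR2GRAY)
for u in(240,320,400,460,500):print(u,g[165:190,u])
for u in(412,440):print(u,g[280:306,u])
print((ray(c,[(240,177),(400,177),(460,177),(500,177)],[.036,.036,.042,.042],T)-s['position'])@s['tool_rot'])
print((ray(c,[(420,289),(500,283),(420,300),(500,300)],[.03,.03,.042,.042],T)-s['position'])@s['tool_rot'])
E
```

```text
240 [210 209 210 210 209 210 209 210 210 198  97  82 124 144 149 152 155 157
 156 150 151 154 152 151 150]
320 [210 209 210 210 210 210 210 210 209 203 100  77 120 145 148 152 154 157
 158 154 152 152 150 150 150]
400 [205 205 188 161 154 153 154 161 203 209 119  75 127 164 174 176 178 182
 185 186 184 179 177 175 174]
460 [207 207 207 207 207 207 207 207 207 207 207 207 181 155 198 210 210 210
 210 211 210 207 202 199 187]
500 [206 206 206 206 206 206 206 206 206 206 207 206 175 118 133 138 138 138
 139 140 139 139 140 141 141]
412 [210 210 210 210 210 210 210 209 205  86  87  87  85  84  84  86  87  87
  83  69  58  67  89 113 136 164]
440 [136 127 108  90  87  85  83  84  85  87  85  85  84  83  85  87  87  88
  87 125 187 206 206 206 206 205]
[[ 0.0397 -0.0059  0.1777]
 [ 0.0398  0.0866  0.1777]
 [ 0.0415  0.1187  0.1717]
 [ 0.0417  0.1438  0.1717]]
[[-0.0436  0.12    0.1837]
 [-0.0411  0.1816  0.1837]
 [-0.0429  0.1126  0.1717]
 [-0.0459  0.1723  0.1717]]
```

Request:
{"op": "play_rows", "data": {
  "rows": [
    {"translation":[0,0.004,0],"turn":0},
    {"translation":[0,0.006,0],"turn":0},
    {"translation":[0,0.006,0],"turn":0},
    {"translation":[0,0.006,0],"turn":0},
    {"translation":[0,0.006,0],"turn":0},
    {"translation":[0,0.006,0],"turn":0},
    {"translation":[0,0.006,0],"turn":0}
  ]
}}

```text
time: 11.55
position: [0.5206, 0.0971, 0.2137]
tool_rot: [[-0.156, 0.988, -0.0], [0.988, 0.156, -0.0], [-0.0, -0.0, -1.0]]
ft_force: [-3.5, 0.1, 3.5]
gripper_width: 0.221
grip_force: 1.8
```

Request:
{"op": "play_rows", "data": {
  "rows": [
    {"translation":[0,0.006,0],"turn":0},
    {"translation":[0,0.006,0],"turn":0},
    {"translation":[0,0.006,0],"turn":0},
    {"translation":[0,0.006,0],"turn":0},
    {"translation":[0,0.006,0],"turn":0},
    {"translation":[0,0.006,0],"turn":0},
    {"translation":[0,0.004,0],"turn":0}
  ]
}}

```text
time: 12.42
position: [0.5602, 0.1034, 0.2137]
tool_rot: [[-0.156, 0.988, 0.0], [0.988, 0.156, -0.0], [-0.0, 0.0, -1.0]]
ft_force: [-3.4, -0.4, 2.8]
gripper_width: 0.225
grip_force: 1.6
```

Request:
{"op": "play_rows", "data": {
  "rows": [
    {"translation":[0,0.004,0],"turn":0},
    {"translation":[0,0.004,0],"turn":0},
    {"translation":[0,0.004,0],"turn":0},
    {"translation":[0,0.004,0],"turn":0},
    {"translation":[0,0.004,0],"turn":0}
  ]
}}

```text
time: 13.05
position: [0.5797, 0.1064, 0.2137]
tool_rot: [[-0.156, 0.988, -0.0], [0.988, 0.156, -0.0], [-0.0, -0.0, -1.0]]
ft_force: [-3.9, -0.9, 2.0]
gripper_width: 0.221
grip_force: 1.5
```

Request:
{"op": "play_rows", "data": {
  "rows": [
    {"translation":[0,0.004,0],"turn":0},
    {"translation":[0,0.004,0],"turn":0},
    {"translation":[0,0.004,0],"turn":0},
    {"translation":[0,0.004,0],"turn":0},
    {"translation":[0,0.004,0],"turn":0}
  ]
}}

```text
time: 13.68
position: [0.5996, 0.1096, 0.2137]
tool_rot: [[-0.156, 0.988, 0.0], [0.988, 0.156, -0.0], [-0.0, 0.0, -1.0]]
ft_force: [-1.4, -0.2, -0.8]
gripper_width: 0.225
grip_force: 0.5
```

```bash
python3 - <<'E'
from bench import observe,camera
import cv2,pickle
s=observe();c=camera('wrist');pickle.dump((s,c),open('w4.pkl','wb'))
print(s['time'],s['position'],s['ft_force'],s['gripper_width']);cv2.imwrite('pics/w4.png',c['image'])
E
```

```text
13.675 [0.59962101 0.10958295 0.21365305] [-1.38223735 -0.15370597 -0.76256859] 0.2246648012912431
```

View pics/w4.png

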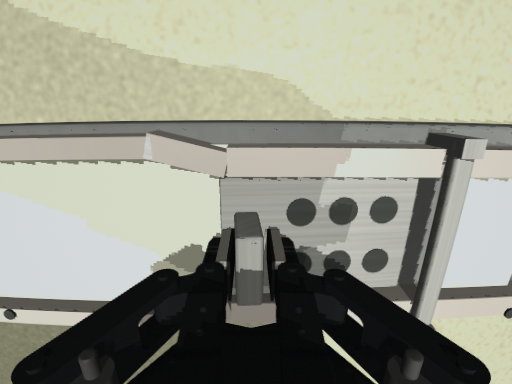

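The plate's nose has tipped into the pocket. The trailing edge is at column 222, by the lane-start corner (226,177), so the centre is near dock x = 12 and about 28 mm remain. Continuing slowly.

Request:
{"op": "play_rows", "data": {
  "rows": [
    {"translation":[0,0.003,0],"turn":0},
    {"translation":[0,0.003,0],"turn":0},
    {"translation":[0,0.003,0],"turn":0},
    {"translation":[0,0.003,0],"turn":0},
    {"translation":[0,0.003,0],"turn":0},
    {"translation":[0,0.003,0],"turn":0}
  ]
}}

```text
time: 14.48
position: [0.6172, 0.1123, 0.2137]
tool_rot: [[-0.156, 0.988, -0.0], [0.988, 0.156, -0.0], [-0.0, -0.0, -1.0]]
ft_force: [-0.6, -1.0, -1.0]
gripper_width: 0.222
grip_force: 0.5
```

Request:
{"op": "play_rows", "data": {
  "rows": [
    {"translation":[0,0.001,0],"turn":0},
    {"translation":[0,0.001,0],"turn":0},
    {"translation":[0,0.001,0],"turn":0},
    {"translation":[0,0,0],"turn":0}
  ]
}}

```text
time: 14.98
position: [0.6201, 0.1128, 0.2137]
tool_rot: [[-0.156, 0.988, 0.0], [0.988, 0.156, -0.0], [-0.0, 0.0, -1.0]]
ft_force: [0.2, -0.5, -0.4]
gripper_width: 0.221
grip_force: 0.2
```

```bash
cat > look.py <<'E'
import sys,cv2,pickle
from bench import observe,camera
n=sys.argv[1]
s=observe();c=camera('wrist');pickle.dump((s,c),open(n+'.pkl','wb'))
print(s['time'],s['position'],s['ft_force']);cv2.imwrite(f'pics/{n}.png',c['image'])
g=cv2.cvtColor(c['image'],cv2.COLOR_BGR2GRAY)
_,b=cv2.threshold(g[180:225,270:420],80,255,cv2.THRESH_BINARY_INV)
k,l,st,ce=cv2.connectedComponentsWithStats(b)
print([(round(ce[i][0]+270,1),round(ce[i][1]+180,1),int(st[i][4])) for i in range(1,k) if st[i][4]>150])
print('edge row200',g[200,205:240]);print('col rows',g[165:195,300])
E
python3 look.py w5
```

```text
14.975 [0.62007238 0.11280106 0.21374505] [ 0.17588125 -0.50824923 -0.44992028]
[(np.float64(391.3), np.float64(206.6), 1005), (np.float64(342.6), np.float64(210.3), 573), (np.float64(300.5), np.float64(211.0), 603)]
edge row200 [216 215 215 215 215 216 216 216 215 215 215 216 216 215 215 139 146 164
 164 165 164 164 164 164 163 164 164 164 164 164 164 163 163 163 163]
col rows [192 192 193 192 193 192 193 193 193 192 192 184 103  95 158 161 164 164
 160 159 159 158 157 157 159 162 161 158 155 159]
```

Request:
{"op": "play_rows", "data": {
  "rows": [
    {"translation":[0,0.001,0],"turn":0},
    {"translation":[0,0.001,0],"turn":0},
    {"translation":[0,0.001,0],"turn":0},
    {"translation":[0,0,0],"turn":0}
  ]
}}

```text
time: 15.52
position: [0.6231, 0.1133, 0.2137]
tool_rot: [[-0.156, 0.988, 0.0], [0.988, 0.156, -0.0], [-0.0, 0.0, -1.0]]
ft_force: [-0.5, -0.7, 0.3]
gripper_width: 0.216
grip_force: 0.1
```

```bash
python3 look.py w6
```

```text
15.525 [0.62305885 0.11325826 0.21371903] [-0.47394458 -0.67892628  0.29272072]
[(np.float64(388.6), np.float64(206.2), 914), (np.float64(342.7), np.float64(210.3), 571), (np.float64(300.4), np.float64(211.0), 603)]
edge row200 [215 215 216 216 216 215 216 216 215 216 216 216 215 216 214 135 144 164
 164 164 164 164 164 164 164 164 163 164 164 164 164 163 163 163 163]
col rows [192 192 191 191 190 191 191 192 191 191 192 182 102  80  97 162 163 164
 160 159 159 158 157 156 159 163 161 158 155 160]
```

Request:
{"op": "play_rows", "data": {
  "rows": [
    {"translation":[0,0.001,0],"turn":0},
    {"translation":[0,0.001,0],"turn":0},
    {"translation":[0,0,0],"turn":0}
  ]
}}

```text
time: 15.95
position: [0.625, 0.1136, 0.2137]
tool_rot: [[-0.156, 0.988, 0.0], [0.988, 0.156, -0.0], [-0.0, 0.0, -1.0]]
ft_force: [0.1, 0.3, -0.9]
gripper_width: 0.219
grip_force: 0.2
```

```bash
python3 look.py w7
```

```text
15.95 [0.62501428 0.11356142 0.21369989] [ 0.10682077  0.25061625 -0.93008388]
[(np.float64(386.8), np.float64(205.7), 839), (np.float64(342.6), np.float64(210.2), 572), (np.float64(300.5), np.float64(211.0), 605)]
edge row200 [215 215 215 215 215 215 216 215 215 216 215 215 215 215 215 133 144 165
 164 164 164 165 164 164 164 163 164 164 163 163 164 162 162 163 162]
col rows [192 192 191 191 191 191 190 191 191 191 191 183 112 104 158 162 164 164
 160 159 159 157 157 156 159 163 161 158 154 159]
```

Centre is now near 38, and the plate hasn't dropped yet. Continuing.

Request:
{"op": "play_rows", "data": {
  "rows": [
    {"translation":[0,0.001,0],"turn":0},
    {"translation":[0,0.001,0],"turn":0},
    {"translation":[0,0,0],"turn":0}
  ]
}}

```text
time: 16.38
position: [0.627, 0.1139, 0.2137]
tool_rot: [[-0.156, 0.988, 0.0], [0.988, 0.156, -0.0], [-0.0, 0.0, -1.0]]
ft_force: [-0.7, 0.7, -1.4]
gripper_width: 0.221
grip_force: 0.2
```

```bash
python3 look.py w8 | head -2
```

```text
16.375 [0.6270084  0.11392385 0.21370182] [-0.72417274  0.67409709 -1.37042758]
[(np.float64(384.8), np.float64(205.4), 746), (np.float64(342.6), np.float64(210.2), 573), (np.float64(300.5), np.float64(211.0), 605)]
```

Request:
{"op": "play_rows", "data": {
  "rows": [
    {"translation":[0,0.001,0],"turn":0},
    {"translation":[0,0.001,0],"turn":0},
    {"translation":[0,0,0],"turn":0}
  ]
}}

```text
time: 16.8
position: [0.6289, 0.1142, 0.2137]
tool_rot: [[-0.156, 0.988, 0.0], [0.988, 0.156, -0.0], [-0.0, 0.0, -1.0]]
ft_force: [-1.3, 0.4, -0.6]
gripper_width: 0.223
grip_force: 0.5
```

```bash
python3 look.py w9
```

```text
16.8 [0.62893891 0.11420544 0.21371823] [-1.26416851  0.41292845 -0.5800828 ]
[(np.float64(382.4), np.float64(204.3), 705), (np.float64(299.9), np.float64(208.6), 592), (np.float64(342.0), np.float64(208.6), 570)]
edge row200 [215 215 215 215 215 214 215 214 215 215 215 214 214 101  94 125 125 119
 156 158 159 159 158 158 158 158 158 158 158 158 159 159 158 159 158]
col rows [191 190 190 191 189 191 190 190 190 190 190 182 104  98 162 164 159 158
 157 157 155 154 158 161 159 157 154 159 162 157]
```

The marks and the rear edge have shifted, so the plate has dropped. Checking by eye.

View pics/w9.png

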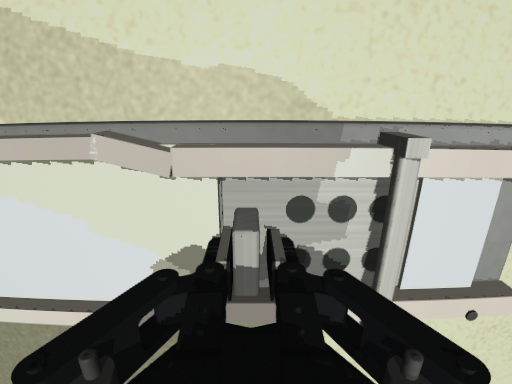

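The plate lies in the pocket, with a dark gap at its trailing edge (columns 218-222). Opening the fingers and lifting clear.

Request:
{"op": "play_rows", "data": {
  "rows": [
    {"translation":[0,0,0],"turn":0},
    {"translation":[0,0,0],"turn":0},
    {"translation":[0,0,-0.005],"turn":0},
    {"translation":[0,0,-0.015],"turn":0},
    {"translation":[0,0,-0.025],"turn":0},
    {"translation":[0,0,-0.03],"turn":0},
    {"translation":[0,0,-0.03],"turn":0},
    {"translation":[0,0,0],"turn":0}
  ],
  "hand": 0.04
}}

```text
time: 17.85
position: [0.6294, 0.1141, 0.3219]
tool_rot: [[-0.156, 0.988, 0.004], [0.988, 0.156, 0.001], [0.001, 0.004, -1.0]]
ft_force: [-0.5, -0.1, 0.3]
gripper_width: 0.464
grip_force: 0.0
```

Request:
{"op": "play_rows", "data": {
  "rows": [
    {"translation":[0,-0.03,-0.03],"turn":0},
    {"translation":[0,-0.05,-0.02],"turn":0},
    {"translation":[0,-0.03,0],"turn":0},
    {"translation":[0,0,0],"turn":0}
  ]
}}

```text
time: 18.35
position: [0.5187, 0.0969, 0.3693]
tool_rot: [[-0.156, 0.988, -0.0], [0.988, 0.156, 0.001], [0.001, -0.0, -1.0]]
ft_force: [0.1, 0.6, -0.5]
gripper_width: 0.47
grip_force: 0.0
```

```bash
python3 - <<'E'
from bench import observe,camera
import cv2,pickle,numpy as np
s=observe();c=camera('wrist');t=camera('scene');pickle.dump((s,c,t),open('w10.pkl','wb'))
print(s['time'],s['position'],s['ft_force'])
a=cv2.resize(c['image'][150:300,230:512],(800,426),interpolation=cv2.INTER_CUBIC)
cv2.imwrite('pics/w10.png',a);cv2.imwrite('pics/s10.png',cv2.resize(t['image'][160:290,215:345],None,fx=4,fy=4,interpolation=cv2.INTER_CUBIC))
E
```

```text
18.35 [0.51869501 0.09685449 0.36926418] [ 0.10909224  0.55386032 -0.4983372 ]
```

View pics/w10.png

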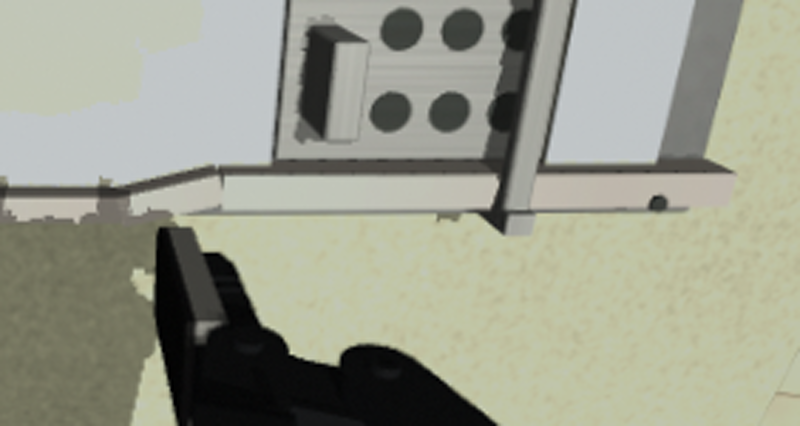

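The plate sits in the pocket between the liner's edges, with a thin gap at its trailing end (crop column 278). The gripper is clear, so I'm handing in.

```bash
python3 -c "from bench import hand_in;print(hand_in())"
```

```text
the job is handed in; nothing more can be done
None
```

I laid the steel plate on the landing and slid it under the bar until it dropped into the pocket at about 17 s; it looked fully down in the last picture, though I didn't measure whether it is flush. I then let go and handed in at about 18 s, with the bystanders and pink plates left alone.

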